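# Wind and pin the tension wheel of a centrifuge belt drive

## Task

Lock the belt tension on the centrifuge's drive unit. Take the locking pin out of its stand, put its shank in the fork of the sprung tension wheel, swing the wheel counter-clockwise (seen from above) against its spring until the fork stands over the lock hole, and push the pin down through the fork into the hole until it is fully home. Let go of it, so that the pin alone holds the wheel, and leave the capped tube and the beaker where they are.

Things in the scene. Friction and masses are not known exactly. Their poses are not given: they have to be found in the camera images.
- drive_unit: Fixed grey housing, 260 x 200 mm, top 60 mm above the table; on it the aluminium tension wheel and an upright motor (72 mm diameter, 118 mm above the table, 95 mm from the wheel's axis along +x). Origin: on the table under the wheel's upright axis; z up. It spans -120 to +140 mm along x, +-100 mm along y; the fork works on the -x side. Place and yaw vary.
- tension_wheel (a joint): Angle of the tension wheel about its upright axis, rad: 0 at its rest stop, growing counter-clockwise seen from above, far stop 1.25. A spring always drives it back to 0: 0.2 N m at rest, 0.3 N m at the lock position (4 N at the fork). Fork centred over the lock hole: 0.90; with the pin home and the spring pressing the fork against it, about 0.82.
- fork (a point): Middle of the fork's slot at its top face (80 mm above the table), 75 mm from the wheel's axis; turns with the wheel, x radially outward. The wheel is a disc 96 mm in diameter, 16 mm thick, 4 mm above the housing, hub 8 mm higher. The fork juts from it: two prongs 12 mm wide, 16 mm thick, slot 22 mm wide, closed 58 mm from the axis, open at its outer end 95 mm from the axis.
- lock_hole (a point): Centre of the mouth of the lock hole in the housing top (60 mm above the table), 75 mm from the wheel's axis, 0.90 rad counter-clockwise of the fork's rest position. Round, 17 mm diameter, upright, 45 mm deep, with a 2 mm chamfer; visible beside the wheel at rest. Its axes are parallel to those of the drive unit (z up).
- pin_center (a point): Half-way up the locking pin, on its axis, 54.5 mm above its tip; z up the pin. The pin (109 mm, 120 g) stands upright in its stand: round steel shank 14 mm diameter, 55 mm long, chamfered tip; flange 38 mm diameter, 6 mm thick; round black grip 28 mm diameter, 48 mm tall.
- pin_tip (a point): Centre of the lower end of the pin's shank; z up the pin. With the pin home its flange lies on the fork and the tip is 35 mm deep in the lock hole. The sprung fork pinches the shank, so the pin must be pushed down (about 5 to 15 N): it does not fall home by itself.
- pin_stand: Fixed grey block 70 x 70 x 70 mm with one upright 18 mm hole in the middle of its top; the pin's flange rests on its top. Origin: centre of its underside. It and the tube stand may change places, one to the robot's right and one to its left.
- tube_center (a point): Middle of a clear capped tube (107 mm long, 15 mm diameter, 19 mm white cap) that stands in a grey block like the pin's. Leave alone.
- beaker: Clear open beaker, 80 mm diameter, 100 mm tall; origin: centre of its underside. Leave alone.
Not all that is in view belongs to the job. Leave any red or yellow look-alike of the part that bears pin_center alone.

How it is judged:
By the outcome, as a careful person would: the job done as asked, in the order asked, and still so for the second after the job is handed in, with the robot touching nothing.
It also fails if it takes over 45 s, if anything falls off the work surface, if the arm or the gripper's body presses on something with over 40 N, if the wrist force passes 120 N, or if a joint passes its speed limit or range.

## Robot

A 6-joint arm with a two-finger parallel gripper is mounted at the origin on the work surface. World frame = base frame: x ahead of the robot, y to its left, z up, the work surface at z = 0. Lengths are in mm, angles in rad, forces in N, time in s.
With the tool pointing down it reaches from about 350 to 875 mm from the base axis. Payload 4.2 kg.
Tool frame: the origin (TCP) lies between the finger pads; the fingertips stand 22 mm ahead of it and the grasp point (between the pads) lies 3 mm ahead of it; z points along the fingers, y is the direction in which the jaws open and shut (so a half turn about z gives the same grasp; the last joint's range is limited). The gripper opens to 85 mm and grips with 20 to 120 N. Pads are 22 mm wide; open, the fingers measure 114 mm over their backs; the gripper's body (76 mm by 85 mm) begins 54 mm behind the grasp point. The pads swing forward as they close: fully open they stand 13 mm farther back than shut.
Start: joints at [1.503, 0.385, 0.008, 0, -1.194, -0.259], TCP at [200.601, 591.911, 253.312] pointing down, gripper open.
Joint ranges: [-3.14, 3.14], [-1.21, 2.06], [-1.07, 1.41], [-3.16, 2.05], [-2.99, -0.16], [-3.1, 3.1]. Speed limits (rad/s): [2.79, 2.79, 3.14, 3.14, 3.14, 3.14].

## Interface

Orientations are given as a 3x3 rotation matrix whose columns are the frame's x, y, z axes.
In Python, from station import bot gives the robot as it stands.
- The arm moves only by the tool carry_out, never from a script. Its argument "series" is one flat list of numbers, 6 for each row, row after row: the shift along the tool's x, y, z in cm, then the turn, a rotation vector about the tool's x, y, z in rad. A call has 1 to 12 rows; each row is the pose to reach, as a shift and turn from the pose measured when the call began, along the tool's axes at that moment; what a row does not reach only later rows make up. A row lasts 1/12 s, in which the tool goes at most 41.7 mm and 7.16 degrees, less where a joint would pass 70% of its speed; a pose out of reach is approached as far as the arm can. A call with a gripper value outside its range is refused whole. "claw" is the opening, from 0 (shut) to 1 (fully open), set as the call begins (left out, the last holds). The fingers move at their own pace and stop on an object; "squeeze" is the grip in N (left out, the last holds). Time passes only in rows, so rows that repeat a pose let the fingers close. It gives the time, the measured TCP pose, the force and the opening at its end, in the units of the state.
- bot.sense(): the state, without advancing time (a new reading comes with each control period).
- bot.get_image(name): name is "scene" or "top" or "wrist"; returns a dict with "frame" (420x560x3 uint8, red, green, blue), "z_map" (420x560 float32, mm along the optical axis (not along the pixel's ray), 0 where there is no reading), "K" (3x3 intrinsics, pixels), "extrinsics" (4x4, takes a point from camera to world coordinates). Camera axes: x right, y up, looking along -z (the intrinsics and any distortion apply to the point x, -y, -z); pixel columns grow to the right and rows downward; lengths in mm; the calibration is good to about 2 mm. A picture is of the moment at which its call begins.
- bot.sign_off(): hands the job in, once; it reports no verdict.
Trained networks look in a picture, given as the dict that the camera call returned (one of the last four; its "shot" number tells which), for a name from the list of things; names that differ only in an ending like _2 or _b are one class to them, and where a whole thing is asked for, a point or a joint stands for the part that bears it (a point fixed in the world has none). Each returns a list of dicts, best first, with "p" (0 to 1); they miss things now and then, are a little off and sometimes report something else, mostly with a low value. They report only what shows in the picture. A call takes as long as a camera call. They do not tell look-alikes from the thing itself.
- bot.spot_in(query, picture): "extent" ([centre column, centre row, width, height] in pixels, round what is visible of it).
- bot.outline_of(query, picture): "mask" (420x560 bool, what is visible of it) and "extent" ([centre column, centre row, width, height] in pixels, round what is visible of it).
The state is a dict: "time_s": time; "joint_positions": joint angles; "joint_vel": joint speeds; "joint_efforts": joint torques, N m; "eef_pos": TCP position; "eef_rot": TCP orientation; "contact_force": force on the tool from outside, world axes, zero at the start; "torque": the same for the moment, N m; "width": opening from 0.0 (shut) to 1.0 (fully open).
Only numpy, scipy, OpenCV 4.12 (cv2) and the standard library are available. Lean on these libraries where they do the work, as an engineer would, in place of code of your own. Each camera call takes 0.05 s, during which the arm holds its last target.

## Working session

There is one attempt and no reset: what is moved stays moved. The work goes in short steps, Python scripts to look and compute and a tool call to move; the robot and the scene stay as the last step left them, time stands still between calls to the robot, and variables do not carry over. Pictures are saved under pics/ and viewed, and the job is handed in when it is done.

Besides the shell and the picture viewer there is one more tool, called by a JSON object that holds its "method" and its "body". carry_out: Moves the arm, as the interface text tells. Its arguments: {"type":"object","properties":{"series":{"type":"array","items":{"type":"number"}},"claw":{"type":"number"},"squeeze":{"type":"number"}},"required":["series"]}

```bash
ls; mkdir -p pics; cat > h.py <<'E'
import numpy as np, cv2
from station import bot
def save(im,name): cv2.imwrite('pics/'+name+'.png',im['frame'][:,:,::-1])
def pts(im,uv):
    uv=np.atleast_2d(uv).astype(int); K=im['K'];E=im['extrinsics']
    z=im['z_map'][uv[:,1],uv[:,0]]
    x=(uv[:,0]-K[0,2])/K[0,0]*z; y=(uv[:,1]-K[1,2])/K[1,1]*z
    P=np.c_[x,-y,-z,np.ones_like(z)]@E.T
    return P[:,:3]
def proj(im,P):
    P=np.atleast_2d(P); E=np.linalg.inv(im['extrinsics'])
    c=np.c_[P,np.ones(len(P))]@E.T; K=im['K']
    return np.c_[c[:,0]/-c[:,2]*K[0,0]+K[0,2], -c[:,1]/-c[:,2]*K[1,1]+K[1,2]]
def allpts(im):
    v,u=np.mgrid[:420,:560]; p=pts(im,np.c_[u.ravel(),v.ravel()]).reshape(420,560,3)
    return p
E
python3 - <<'E'
from h import *
s=bot.sense(); print({k:np.round(v,3).tolist() for k,v in s.items()})
for n in ['scene','top']:
    im=bot.get_image(n); save(im,n+'0'); np.savez('pics/'+n+'0.npz',**{k:im[k] for k in['frame','z_map','K','extrinsics']})
    print(n,im.keys(),im['K'].tolist(),im['extrinsics'].round(2).tolist())
    for q in ['drive_unit','fork','tension_wheel','lock_hole','pin_center','pin_stand','tube_center','beaker']:
        print(q,[(round(r['p'],2),np.round(r['extent']).tolist()) for r in bot.spot_in(q,im)[:4]])
E
```

```text
pics
{'time_s': 0.0, 'joint_positions': [1.503, 0.386, 0.007, -0.0, -1.194, -0.259], 'joint_vel': [0.001, -0.002, -0.001, 0.001, -0.001, -0.0], 'joint_efforts': [-0.0, -39.229, 18.839, 4.186, -0.005, 0.0], 'eef_pos': [200.444, 591.431, 252.243], 'eef_rot': [[0.947, -0.321, -0.001], [-0.321, -0.947, -0.002], [0.0, 0.002, -1.0]], 'contact_force': [0.863, -0.219, 0.08], 'torque': [0.001, 0.044, -0.015], 'width': 1.0}
scene dict_keys(['frame', 'z_map', 'K', 'extrinsics', 'shot']) [[531.6105589636664, 0.0, 272.89838847890405], [0.0, 531.6105589636664, 210.6476490101251], [0.0, 0.0, 1.0]] [[0.06, -0.72, 0.69, 1403.06], [1.0, 0.06, -0.03, 31.38], [-0.02, 0.69, 0.73, 1020.23], [0.0, 0.0, 0.0, 1.0]]
drive_unit [(0.92, [240.0, 245.0, 116.0, 113.0])]
fork [(0.61, [251.0, 225.0, 59.0, 44.0])]
tension_wheel [(0.97, [250.0, 222.0, 57.0, 43.0]), (0.49, [404.0, 278.0, 39.0, 51.0])]
lock_hole [(0.94, [240.0, 246.0, 119.0, 111.0])]
pin_center [(0.84, [393.0, 187.0, 20.0, 22.0]), (0.68, [433.0, 202.0, 22.0, 36.0]), (0.62, [375.0, 172.0, 20.0, 38.0])]
pin_stand [(0.89, [392.0, 207.0, 39.0, 39.0])]
tube_
[... 223 characters left out ...]
13.06098738309376], [0.0, 0.0, 1.0]] [[0.0, 0.99, -0.17, 354.78], [-1.0, 0.0, -0.01, 72.74], [-0.0, 0.17, 0.99, 990.74], [0.0, 0.0, 0.0, 1.0]]
drive_unit [(0.9, [312.0, 198.0, 115.0, 124.0])]
fork [(0.94, [307.0, 200.0, 59.0, 47.0])]
tension_wheel [(0.97, [306.0, 204.0, 58.0, 52.0])]
lock_hole [(0.78, [315.0, 194.0, 114.0, 125.0])]
pin_center [(0.77, [120.0, 222.0, 29.0, 14.0]), (0.5, [153.0, 230.0, 22.0, 18.0]), (0.5, [165.0, 273.0, 25.0, 17.0]), (0.43, [162.0, 233.0, 40.0, 33.0])]
pin_stand [(0.64, [162.0, 235.0, 43.0, 34.0])]
tube_center [(0.6, [449.0, 200.0, 17.0, 11.0]), (0.46, [314.0, 197.0, 112.0, 129.0])]
beaker [(0.94, [176.0, 139.0, 38.0, 41.0]), (0.58, [307.0, 202.0, 58.0, 50.0])]
```

View pics/scene0.png

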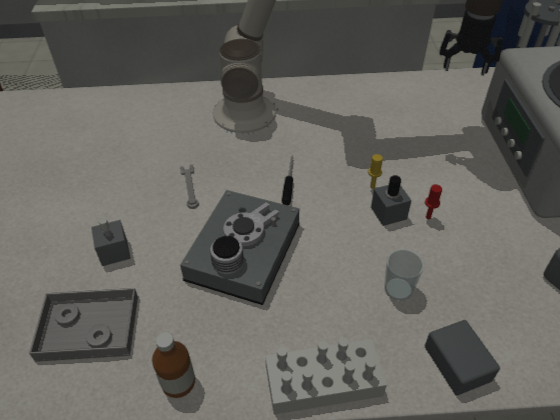

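View pics/top0.png

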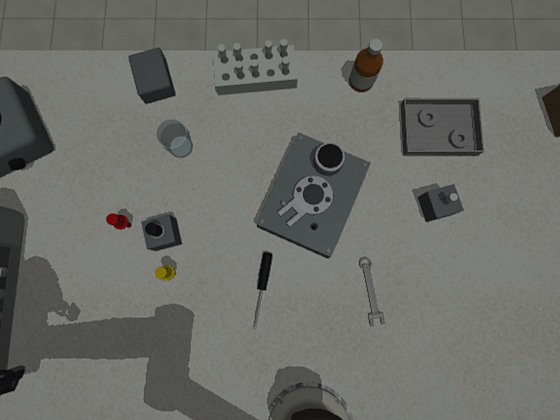

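The top view shows the black-grip pin in its stand at (153,230). The wheel is at (313,193), its fork at about (289,212), the lock hole at (314,226) and the motor at (329,157). The red (118,220) and yellow (165,272) look-alikes stand beside the pin stand.

```bash
python3 - <<'E'
from h import *
im=dict(np.load('pics/top0.npz')); sc=dict(np.load('pics/scene0.npz'))
for n,i in [('top',im),('scene',sc)]:
    P=allpts(i); Z=P[...,2]
    print(n,'table z',np.median(Z[np.abs(Z)<15]))
    if n=='top': reg=(slice(120,265),slice(245,380))
    else: reg=(slice(185,305),slice(175,305))
    Q=P[reg].reshape(-1,3)
    for lo,hi,nm in[(56,64,'housing'),(76,84,'wheel'),(85,92,'hub'),(114,122,'motor')]:
        q=Q[(Q[:,2]>lo)&(Q[:,2]<hi)]
        r=cv2.minAreaRect(q[:,:2].astype(np.float32)); print(nm,len(q),q.mean(0).round(1),[np.round(x,1) for x in r])
        if nm in('motor','hub'): print('  circ',cv2.minEnclosingCircle(q[:,:2].astype(np.float32)))
    if n=='top': reg=(slice(200,255),slice(130,190))
    else: reg=(slice(165,230),slice(365,415))
    Q=P[reg].reshape(-1,3)
    for lo,hi,nm in[(66,73,'stand'),(74,79,'flange'),(110,140,'grip')]:
        q=Q[(Q[:,2]>lo)&(Q[:,2]<hi)]
        if len(q)>3:
            r=cv2.minAreaRect(q[:,:2].astype(np.float32)); print(nm,len(q),q.mean(0).round(1),[np.round(x,1) for x in r])
            print('  zs',np.percentile(q[:,2],[5,50,95]))
    c=i['frame'][120:265,245:380] if n=='top' else i['frame'][185:305,175:305]
    cv2.imwrite(f'pics/crop_{n}.png',cv2.resize(c,None,fx=4,fy=4,interpolation=cv2.INTER_CUBIC)[:,:,::-1])
E
```

```text
top table z -0.2592601165764563
housing 5765 [557.4 -11.6  59.7] [array([568.8, -13.7]), array([200.3, 261.1]), np.float64(66.2)]
wheel 1113 [549.7   2.8  79.7] [array([559. ,  -8.7]), array([ 95.6, 192. ]), np.float64(52.0)]
hub 357 [564.5 -11.7  87.8] [array([586.8, -20.5]), array([ 69.9, 110.2]), np.float64(65.1)]
  circ ((591.7716064453125, -22.81302833557129), 60.635498046875)
motor 467 [645.6 -47.8 117.6] [array([646., -48.]), array([57.8, 57.1]), np.float64(44.0)]
  circ ((645.3494262695312, -48.509647369384766), 30.02701187133789)
stand 573 [467.9 363.8  69.7] [array([469.2, 367.2]), array([70.5, 71.8]), np.float64(15.0)]
  zs [67.15549319 69.69807247 72.16202728]
flange 57 [466.7 358.5  76.2] [array([471.1, 362.1]), array([33.3, 55.2]), np.float64(42.5)]
  zs [74.31753877 75.79372457 77.97920696]
grip 138 [468.4 365.2 122.2] [array([469. , 366.4]), array([26.2, 27.1]), np.float64(37.0)]
  zs [111.69377164 123.37119268 125.65236048]
scene table z -0.7067563094481102
housing 4487 [581.9 -14.   59.4] [array([569.7, -13.9]), array([201.9, 264.6]), np.float64(66.2)]
wheel 917 [562.8   1.1  79.6] [array([577. , -16.6]), array([102. , 226.7]), np.float64(55.6)]
hub 299 [586.7 -17.9  87.7] [array([612.3, -26.2]), array([ 61.3, 156.3]), np.float64(66.3)]
  circ ((610.0869140625, -31.310894012451172), 78.2295150756836)
motor 448 [649.7 -47.9 117.3] [array([648.3, -48.3]), array([57.7, 60. ]), np.float64(87.6)]
  circ ((651.7570190429688, -48.186702728271484), 33.50221252441406)
stand 395 [473.4 362.5  69. ] [array([438.9, 358.2]), array([140.1,  72.2]), np.float64(15.0)]
  zs [66.34779726 68.96805156 72.20019169]
flange 52 [450.6 356.   76.2] [array([426.1, 357.3]), array([125.7,  35.4]), np.float64(11.7)]
  zs [74.40877737 76.08057973 78.50883137]
grip 110 [473.5 365.6 120.1] [array([471.8, 366.9]), array([27.7, 27.3]), np.float64(40.5)]
  zs [110.93044297 121.50672288 124.74815196]
```

View pics/crop_top.png

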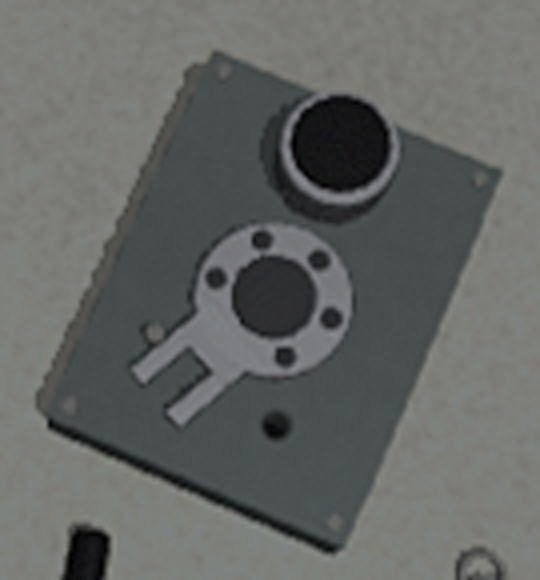

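```bash
python3 - <<'E'
from h import *
im=dict(np.load('pics/top0.npz')); sc=dict(np.load('pics/scene0.npz'))
o=np.array([559.7,-9.7]); yaw=np.deg2rad(-23.8)
for n,i in [('top',im),('scene',sc)]:
    P=allpts(i).reshape(-1,3); d=P[:,:2]-o; r=np.hypot(*d.T); a=np.arctan2(d[:,1],d[:,0])
    m=(P[:,2]>76)&(P[:,2]<84)&(r<105)
    q=P[m,:2]; 
    # fit disc centre by hull fallback
    m2=m&(r>62)&(r<93)&(np.cos(a-yaw)<0)
    an=a[m2]%(2*np.pi); print(n,'fork ang',an.mean(),(an.min()+an.max())/2,len(an),'rel to -x', an.mean()-np.pi-yaw)
    m3=m&(r<50); print(' wheel centre',P[m3,:2].mean(0), cv2.minEnclosingCircle(P[m3,:2].astype(np.float32)))
    # gray hole: sample at plane z=60 on grid
    g=i['frame'].mean(2)
    for R in[75]:
        best=[]
        xs=np.arange(-110,-20,1.0)
        X,Y=np.meshgrid(np.arange(440,570,1.),np.arange(-60,60,1.))
        uv=proj(i,np.c_[X.ravel(),Y.ravel(),np.full(X.size,60.)])
        G=cv2.remap(g.astype(np.float32),uv[:,0].reshape(X.shape).astype(np.float32),uv[:,1].reshape(X.shape).astype(np.float32),cv2.INTER_LINEAR)
        D=np.hypot(X-o[0],Y-o[1]); A=np.arctan2(Y-o[1],X-o[0])%(2*np.pi)
        M=(D>62)&(D<88)&(A>an.mean()+.45)&(A<an.mean()+1.3)
        M&=G<np.median(G[M])-15
        w=(np.median(G[(D>62)&(D<88)])-G)*M
        c=np.array([(X*w).sum(),(Y*w).sum()])/w.sum(); dd=c-o
        print(' hole',c,'r',np.hypot(*dd),'ang',np.arctan2(dd[1],dd[0])%(2*np.pi),'area',M.sum(), 'diff',np.arctan2(dd[1],dd[0])%(2*np.pi)-an.mean())
E
```

```text
top fork ang 2.2270650506601433 2.218830905096808 149 rel to -x -0.4991392409549994
 wheel centre [557.48722517  -8.3058489 ] ((559.18798828125, -8.539066314697266), 48.92042541503906)
 hole [484.7302488  -11.42037875] r 74.98948791848504 ang 3.1645362653269786 area 294 diff 0.9374712146668354
scene fork ang 2.188905926279359 2.184691168705228 123 rel to -x -0.5372983653357836
 wheel centre [562.74528685  -6.63405892] ((560.2046508789062, -8.416769981384277), 49.3968505859375)
 hole [486.81328341 -11.61898316] r 72.91197399258063 ang 3.167914870184745 area 232 diff 0.9790089439053857
```

```bash
cat >> h.py <<'E'
from scipy.spatial.transform import Rotation as Ro
def delta(target,yaw=None,down=True):
    """print tool-frame shift (cm) and rotvec to reach TCP target; yaw= angle of tool y axis (mod pi)"""
    s=bot.sense(); p=np.array(s['eef_pos']);R=np.array(s['eef_rot'])
    d=R.T@(np.array(target)-p)/10
    rv=np.zeros(3)
    if yaw is not None:
        c=[]
        for k in (0,np.pi):
            y=np.array([np.cos(yaw+k),np.sin(yaw+k),0]);z=np.array([0,0,-1.]);x=np.cross(y,z)
            c.append(Ro.from_matrix(R.T@np.c_[x,y,z]).as_rotvec())
        rv=min(c,key=np.linalg.norm)
    print('t',round(s['time_s'],2),'eef',p.round(1),'j',np.round(s['joint_positions'],2).tolist(),'F',np.round(s['contact_force'],1),'w',round(s['width'],3))
    print('delta cm',d.round(2).tolist(),'rv',rv.round(3).tolist(),'rows',max(np.linalg.norm(d)/4.17,np.linalg.norm(rv)/0.125))
E
python3 - <<'E'
from h import *
im=bot.get_image('wrist'); save(im,'w0')
s=bot.sense();R=np.array(s['eef_rot']);T=np.eye(4);T[:3,:3]=R;T[:3,3]=s['eef_pos']
print((np.linalg.inv(T)@im['extrinsics']).round(2),im['K'].round(0).tolist())
t=dict(np.load('pics/top0.npz'))
for nm,uv in [('red',(116,219)),('yel',(164,271)),('pintop',(153,229))]: print(nm,pts(t,uv))
delta([485,-11.5,300],np.pi/2+0.0)
E
```

```text
[[  -0.      0.96    0.29   73.82]
 [   1.      0.     -0.     -0.62]
 [  -0.      0.29   -0.96 -120.97]
 [   0.      0.      0.      1.  ]] [[326.0, 0.0, 282.0], [0.0, 326.0, 209.0], [0.0, 0.0, 1.0]]
red [[493.79452957 455.32089754 106.59377784]]
yel [[373.64816321 335.63404059 108.23475551]]
pintop [[468.24222146 361.50529587 123.32439601]]
t 0.95 eef [200.6 591.9 253.3] j [1.5, 0.38, 0.01, -0.0, -1.19, -0.26] F [-1.  -0.8 -0.4] w 1.001
delta cm [46.31, 48.02, -4.67] rv [-0.0, 0.0, -0.327] rows 16.036453193901767
```

View pics/w0.png

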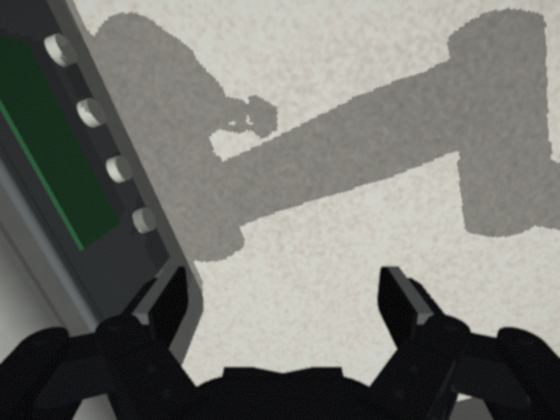

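The wrist view shows bare table, part of the centrifuge on the left, and the fingers at the bottom. Next I move over the drive unit for a close look.

{"method": "carry_out", "body": {"series": [1.5,1.5,-0.6,0,0,-0.01,4.5,4.7,-1.2,0,0,-0.04,7.3,7.6,-2,0,0,-0.07,10.2,10.6,-2.5,0,0,-0.1,13,13.5,-3,0,0,-0.13,15.9,16.5,-3.5,0,0,-0.16,18.7,19.4,-4,0,0,-0.19,21.6,22.4,-4.5,0,0,-0.22,24.4,25.3,-4.7,0,0,-0.25,27.3,28.3,-4.7,0,0,-0.28,30.1,31.2,-4.7,0,0,-0.31,33,34.2,-4.7,0,0,-0.327], "claw": 0.6, "squeeze": 100}}

```text
time_s: 1.95
eef_pos: [403.6, 160.3, 301.0]
eef_rot: [[1.0, 0.002, 0.001], [0.002, -1.0, 0.001], [0.001, -0.001, -1.0]]
contact_force: [1.9, 0.5, 0.7]
width: 0.601
```

```bash
python3 - <<'E'
from h import *
delta([470,-11.5,300],np.pi/2)
E
```

```text
t 1.95 eef [403.6 160.3 301. ] j [0.75, 0.02, -0.35, 0.0, -1.21, 0.82] F [1.9 0.5 0.7] w 0.601
delta cm [6.6, 17.19, 0.08] rv [-0.001, -0.001, 0.002] rows 4.415732699839228
```

{"method": "carry_out", "body": {"series": [1.3,3.4,0,0,0,0,2.6,6.8,0,0,0,0,3.9,10.2,0,0,0,0,5.2,13.6,0,0,0,0,6.2,16.2,0,0,0,0,6.6,17.2,0.1,0,0,0,6.6,17.2,0.1,0,0,0]}}

```text
time_s: 2.53
eef_pos: [470.4, -13.3, 299.4]
eef_rot: [[1.0, -0.002, 0.001], [-0.002, -1.0, 0.001], [0.001, -0.001, -1.0]]
contact_force: [-0.5, -0.9, 1.1]
width: 0.602
```

```bash
python3 - <<'E'
from h import *
im=bot.get_image('wrist'); save(im,'w1'); np.savez('pics/w1.npz',**{k:im[k] for k in['frame','z_map','K','extrinsics']})
s=bot.sense();print(s['eef_pos'],s['width'])
E
```

```text
[469.98612596 -12.25950871 299.52534784] 0.6005749090824408
```

View pics/w1.png

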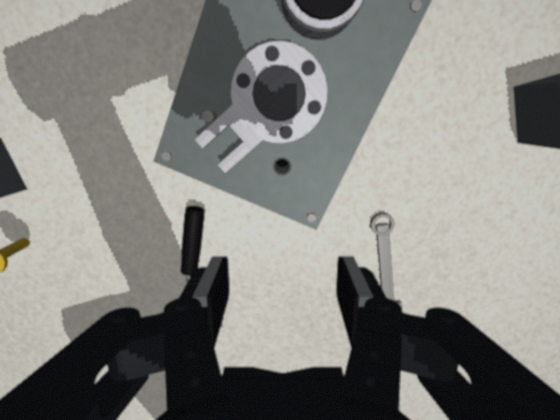

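The wrist view shows the lock hole at (282,166), the fork at (225,150) and the hub at (279,93).

```bash
cat > meas.py <<'E'
from h import *
def ellipse_plane(i,ctr,z,rad,thr):
    pass
def run(i,o0):
    P=allpts(i).reshape(-1,3)
    Q=P[(P[:,2]>56)&(P[:,2]<64)&(np.hypot(P[:,0]-560,P[:,1]+10)<220)]
    H=P[(P[:,2]>86)&(P[:,2]<91)&(np.hypot(*(P[:,:2]-o0).T)<35)]
    print('hub',len(H),H[:,2].mean(),cv2.minEnclosingCircle(H[:,:2].astype(np.float32)))
    g=i['frame'].mean(2).astype(np.float32)
    def rect(z,x0,x1,y0,y1,st=.5):
        X,Y=np.meshgrid(np.arange(x0,x1,st),np.arange(y0,y1,st))
        uv=proj(i,np.c_[X.ravel(),Y.ravel(),np.full(X.size,float(z))]).reshape(*X.shape,2).astype(np.float32)
        return X,Y,cv2.remap(g,uv[...,0],uv[...,1],cv2.INTER_CUBIC)
    X,Y,G=rect(60,465,505,-32,8)
    m=G<(np.median(G)+G.min())/2
    n,l,st,c=cv2.connectedComponentsWithStats(m.astype(np.uint8))
    for k in range(1,n):
        if st[k,4]>100:
            h=c[k]*.5+[465,-32]; d=h-o0; print('hole',h,'size',st[k,2:4]*.5,'eqdiam',2*np.sqrt(st[k,4]*.25/np.pi),'r',np.hypot(*d),'ang',np.arctan2(d[1],d[0])%6.283)
    a,b,T=rect(80,460,640,-90,100)
    cv2.imwrite('pics/rect.png',cv2.flip(cv2.transpose(cv2.resize(T,None,fx=1.5,fy=1.5)),-1))
    # fork fit: template in z-map points at z 76..84
    F=P[(P[:,2]>76)&(P[:,2]<84)]; d=F[:,:2]-o0; r=np.hypot(*d.T); a=np.arctan2(d[:,1],d[:,0])%6.283
    m=(r>60)&(r<94)&(a>1.6)&(a<4.2)
    if m.sum()>20:
        f=d[m]
        best=min(np.arange(1.8,3.6,.01),key=lambda t:(lambda v:np.sum((np.clip(11-v,0,None))**2+np.clip(v-23,0,None)**2))(np.abs(-np.sin(t)*f[:,0]+np.cos(t)*f[:,1])))
        print('fork ang',a[m].mean(),'fit',best,m.sum())
    return
E
python3 - <<'E'
from meas import *
run(dict(np.load('pics/w1.npz')),np.array([559.7,-9.7]))
run(dict(np.load('pics/top0.npz')),np.array([559.7,-9.7]))
E
```

```text
hub 2338 88.1835074272949 ((558.95947265625, -9.005582809448242), 25.810712814331055)
hole [484.21848225 -11.50611995] size [16.  16.5] eqdiam 16.126350393444792 r 75.50312305327347 ang 3.1653307574182525
fork ang 2.21290751300895 fit 2.2300000000000004 931
hub 287 87.88451631370533 ((559.509033203125, -9.60171890258789), 25.63389015197754)
hole [484.7082777  -11.41455274] size [16. 16.] eqdiam 15.440663999700893 r 75.01131983952524 ang 3.1642665904762035
fork ang 2.2301415944826397 fit 2.2300000000000004 161[ WARN:0@0.741] global loadsave.cpp:1063 imwrite_ Unsupported depth image for selected encoder is fallbacked to CV_8U.
```

{"method": "carry_out", "body": {"series": [0,-1.5,0,0,0,0,0,-4.8,0,0,0,0,0,-8.5,0,0,0,0,0,-12.3,0.3,0,0,0,0,-16.2,0.7,0,0,0,0,-20,1.5,0,0,0,0,-24,2.3,0,0,0,0,-28,3,0,0,0,0,-32,4,0,0,0,0,-35.5,4.7,0,0,0,0,-37.8,5,0,0,0,0,-37.8,5,0,0,0]}}

```text
time_s: 3.58
eef_pos: [468.2, 371.0, 248.2]
eef_rot: [[1.0, 0.006, -0.0], [0.006, -1.0, 0.0], [-0.0, -0.0, -1.0]]
contact_force: [-0.5, -0.9, -0.0]
width: 0.599
```

```bash
python3 - <<'E'
from h import *
im=bot.get_image('wrist'); save(im,'w2'); np.savez('pics/w2.npz',**{k:im[k] for k in['frame','z_map','K','extrinsics']})
P=allpts(im).reshape(-1,3)
n=np.hypot(P[:,0]-469,P[:,1]-366)
for lo,hi,rr,nm in[(119,128,25,'top'),(74,79,30,'flange'),(66,72,60,'stand')]:
    q=P[(P[:,2]>lo)&(P[:,2]<hi)&(n<rr)]
    if len(q)>5: print(nm,len(q),q.mean(0).round(1),cv2.minEnclosingCircle(q[:,:2].astype(np.float32)),cv2.minAreaRect(q[:,:2].astype(np.float32)))
delta([469,366,106],np.pi/2)
E
```

```text
top 946 [469.8 368.2 124. ] ((469.0474853515625, 368.2533874511719), 14.090320587158203) ((469.2464599609375, 368.2852478027344), (27.052913665771484, 27.27687644958496), 89.64937591552734)
flange 364 [477.8 368.6  76.2] ((469.0341491699219, 368.2706604003906), 18.883255004882812) ((474.5947570800781, 368.8218688964844), (25.404664993286133, 37.143436431884766), 3.7830471992492676)
stand 3721 [473.4 368.4  70.3] ((468.5452575683594, 368.4226379394531), 49.3368034362793) ((468.6649169921875, 368.2441101074219), (70.4063949584961, 70.14691925048828), 15.13260555267334)
t 3.63 eef [468.3 368.9 248.8] j [0.94, 0.34, -0.07, -0.0, -1.16, 0.64] F [-0.3 -0.2  1.2] w 0.597
delta cm [0.08, 0.29, 14.28] rv [-0.0, 0.001, 0.005] rows 3.4256433381193987
```

View pics/w2.png

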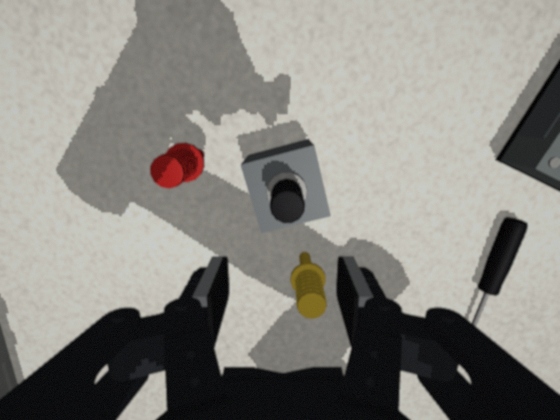

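The black grip sits at (287,200) in its stand. The yellow one is at (310,290) and the red one at (175,165), and both clear the descent.

{"method": "carry_out", "body": {"series": [0.05,0.14,1.5,0,0,0.005,0.05,0.14,4,0,0,0.005,0.05,0.14,7,0,0,0.005,0.05,0.14,10,0,0,0.005,0.05,0.14,12.5,0,0,0.005,0.05,0.14,14,0,0,0.005,0.05,0.14,14.1,0,0,0.005,0.05,0.14,14.1,0,0,0.005,0.05,0.14,14.1,0,0,0.005]}}

```text
time_s: 4.38
eef_pos: [469.1, 368.1, 109.5]
eef_rot: [[1.0, 0.0, 0.001], [0.0, -1.0, 0.002], [0.001, -0.002, -1.0]]
contact_force: [0.3, 0.6, -0.1]
width: 0.598
```

```bash
python3 - <<'E'
from h import *
im=bot.get_image('wrist'); save(im,'w3')
delta([469,367.5,108],np.pi/2)
E
```

```text
t 4.43 eef [469.2 368.3 109.8] j [0.94, 0.47, -0.25, -0.0, -0.85, 0.63] F [ 0.  -0.   0.3] w 0.601
delta cm [-0.03, 0.08, 0.18] rv [-0.003, -0.002, 0.0] rows 0.04796719413322441
```

View pics/w3.png

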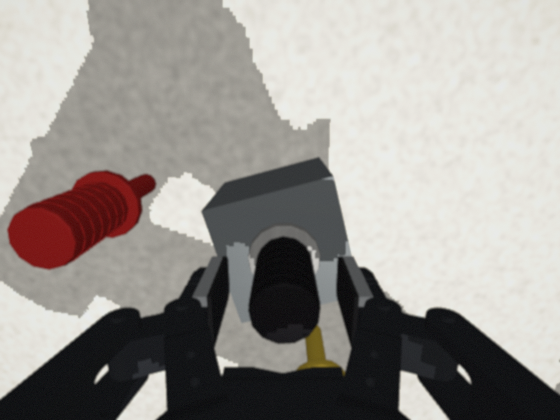

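The grip at (285,290) is centred between the pads, so I close.

{"method": "carry_out", "body": {"series": [0,0,0.15,0,0,0,0,0,0.15,0,0,0,0,0,0.15,0,0,0,0,0,0.15,0,0,0,0,0,0.15,0,0,0,0,0,0.15,0,0,0], "claw": 0, "squeeze": 110}}

```text
time_s: 4.93
eef_pos: [469.8, 368.8, 110.3]
eef_rot: [[1.0, 0.001, 0.004], [0.001, -1.0, 0.004], [0.004, -0.004, -1.0]]
contact_force: [-1.2, 0.2, 6.6]
width: 0.305
```

{"method": "carry_out", "body": {"series": [0,0,-0.5,0,0,0,0,0,-1.5,0,0,0,0,0,-3,0,0,0,0,0,-5,0,0,0,0,0,-7,0,0,0,0,0,-9,0,0,0,0,0,-11,0,0,0,0,0,-11.5,0,0,0,0,0,-11.5,0,0,0]}}

```text
time_s: 5.68
eef_pos: [469.9, 368.9, 227.6]
eef_rot: [[1.0, 0.001, 0.007], [0.001, -1.0, 0.008], [0.007, -0.008, -1.0]]
contact_force: [-0.2, -0.3, -1.7]
width: 0.301
```

```bash
python3 - <<'E'
from h import *
im=bot.get_image('wrist'); save(im,'w4'); np.savez('pics/w4.npz',**{k:im[k] for k in['frame','z_map','K','extrinsics']})
sc=bot.get_image('scene'); save(sc,'s4'); 
P=allpts(im).reshape(-1,3); s=bot.sense(); e=np.array(s['eef_pos'])
# pin points relative TCP
R=np.array(s['eef_rot']); d=(P-e)@R
for lo,hi in[(-22,-10),(27,31),(32,36),(40,50),(55,65),(70,80),(85,100)]:
    q=d[(d[:,2]>lo)&(d[:,2]<hi)&(np.hypot(d[:,0],d[:,1])<24)]
    if len(q)>5: print(lo,hi,len(q),'y mid',(np.percentile(q[:,1],2)+np.percentile(q[:,1],98))/2,'w',np.ptp(q[:,1]),'xmax',np.percentile(q[:,0],98))
Q=allpts(sc).reshape(-1,3); d=(Q-e)@R
for lo,hi in[(27,36),(40,50),(55,65),(70,80),(85,100)]:
    q=d[(d[:,2]>lo)&(d[:,2]<hi)&(np.hypot(d[:,0],d[:,1])<24)]
    if len(q)>2: print('sc',lo,hi,len(q),'y mid',(np.percentile(q[:,1],2)+np.percentile(q[:,1],98))/2,'w',np.ptp(q[:,1]),'xmax',np.percentile(q[:,0],98))
delta([512.2,49.1,222],np.pi/2)
E
```

```text
-22 -10 5255 y mid -1.2397439709748186 w 45.592980151164745 xmax 13.663508401056195
27 31 505 y mid -2.268454257570096 w 34.72164159517985 xmax 18.20433295390302
32 36 208 y mid -1.6873308416061539 w 36.43688444420819 xmax 18.80582218228695
70 80 68 y mid -1.7858615984248978 w 11.871966300761429 xmax 7.232125406255433
85 100 31 y mid -2.249852725890894 w 13.03904960616008 xmax 6.964873292056615
sc 27 36 64 y mid -0.31249213665746467 w 36.07571400045562 xmax 19.19682299764102
sc 40 50 5 y mid 4.690709856527907 w 13.021993022237773 xmax 16.765717308030887
sc 55 65 17 y mid 1.0901287732802931 w 11.657099931534223 xmax 10.159991568476832
sc 70 80 18 y mid 1.33385528834692 w 12.190482275049035 xmax 10.078208051584353
sc 85 100 14 y mid 0.9728455632263864 w 10.161292316124744 xmax 10.869320187367775
t 5.78 eef [468.8 367.9 224.4] j [0.94, 0.36, -0.11, -0.0, -1.1, 0.63] F [-0.5 -0.1 -2.5] w 0.304
delta cm [4.33, 31.88, 0.14] rv [-0.004, -0.002, 0.0] rows 7.715704690648842
```

View pics/w4.png

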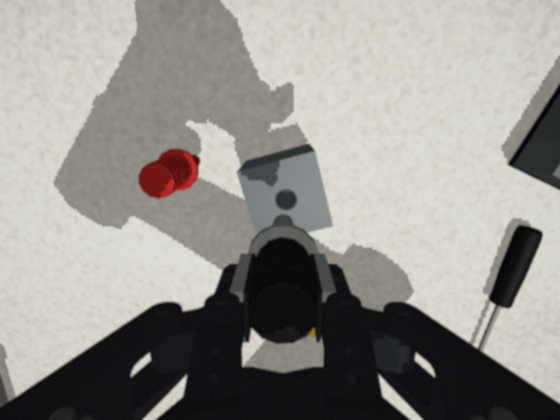

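View pics/s4.png

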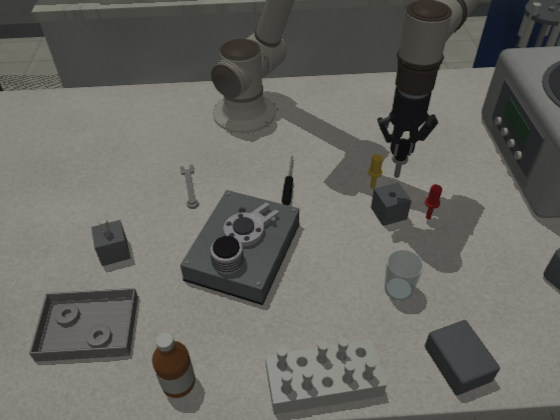

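The pin is out of its stand and hangs straight. Next I move over the fork.

{"method": "carry_out", "body": {"series": [0.2,1.2,0,0,0,0,0.6,4.2,0,0,0,0,1.1,7.8,0,0,0,0,1.6,11.5,0,0,0,0,2.1,15.3,0,0,0,0,2.6,19,0,0,0,0,3.1,22.8,0,0,0,0,3.6,26.5,0,0,0,0,4,29.5,0,0,0,0,4.3,31.4,0,0,0,0,4.35,31.8,0,0,0,0,4.35,31.8,0,0,0,0]}}

```text
time_s: 6.78
eef_pos: [511.6, 48.1, 222.1]
eef_rot: [[1.0, -0.003, -0.0], [-0.003, -1.0, 0.003], [-0.0, -0.003, -1.0]]
contact_force: [0.5, 1.7, -1.3]
width: 0.302
```

{"method": "carry_out", "body": {"series": [0,0,0,0,0,0,0,0,0,0,0,0,0,0,0,0,0,0]}}

```text
time_s: 7.03
eef_pos: [511.3, 48.9, 221.7]
eef_rot: [[1.0, -0.001, -0.001], [-0.001, -1.0, 0.003], [-0.001, -0.003, -1.0]]
contact_force: [0.1, 0.1, -2.2]
width: 0.301
```

```bash
python3 - <<'E'
from meas import *
for n in['wrist','top','scene']:
    im=bot.get_image(n); save(im,n+'5'); np.savez(f'pics/{n}5.npz',**{k:im[k] for k in['frame','z_map','K','extrinsics']})
    s=bot.sense(); e=np.array(s['eef_pos']); print(n,e.round(1))
    P=allpts(im).reshape(-1,3); d=P-e
    for lo,hi in[(-60,-50),(-75,-65),(-95,-80)]:
        q=P[(d[:,2]>lo)&(d[:,2]<hi)&(np.hypot(d[:,0],d[:,1])<22)]
        if len(q)>2: print(lo,hi,len(q),'min',np.percentile(q,3,axis=0).round(1),'max',np.percentile(q,97,axis=0).round(1))
    m=P[(np.hypot(d[:,0],d[:,1])<22)&(d[:,2]<-20)&(d[:,2]>-130)]; print('zmin',np.sort(m[:,2])[:8].round(1))
    if n!='scene':run(im,np.array([559.4,-9.4]))
delta([512.3,50.2,162],np.pi/2)
E
```

```text
wrist [511.5  49.  221.9]
-75 -65 5 min [516.5  47.9 147.1] max [517.   51.4 148.4]
-95 -80 105 min [512.8  43.7 130.1] max [516.9  55.7 141.5]
zmin [129.9 129.9 130.  130.1 130.3 130.5 130.6 130.6]
hub 3503 88.25562218517429 ((559.2450561523438, -8.760061264038086), 25.893083572387695)
hole [484.05279188 -11.41269036] size [17.5 18. ] eqdiam 17.706926268865352 r 75.37408503073462 ang 3.1681132044935114
fork ang 2.1722439112475507 fit 2.2200000000000006 1199
top [511.5  49.  222. ]
zmin [182.1 182.2 182.9 183.5 184.3 184.4 184.5 185.6]
hub 0 nan ((0.0, 0.0), 0.0)
hole [484.73746702 -11.40963061] size [15.5 16. ] eqdiam 15.533154661153457 r 74.68957388012153 ang 3.16831703490292
fork ang 2.4033431432302317 fit 2.2800000000000002 93
scene [511.6  48.9 222. ]
-60 -50 10 min [514.8  45.6 162.8] max [521.1  55.  169.5]
-75 -65 19 min [513.2  42.9 148. ] max [519.7  54.6 156.7]
-95 -80 25 min [512.2  42.3 130.3] max [519.4  54.2 141.6]
zmin [130.3 130.3 130.6 130.9 131.3 131.4 131.8 132.5]
t 7.18 eef [511.6  48.9 222. ] j [0.41, 0.22, -0.31, -0.0, -1.04, 1.16] F [-0.2  1.4  0. ] w 0.299
delta cm [0.08, -0.11, 6.0] rv [-0.003, 0.0, -0.001] rows 1.440391390046604[ WARN:0@1.398] global loadsave.cpp:1063 imwrite_ Unsupported depth image for selected encoder is fallbacked to CV_8U.
meas.py:8: RuntimeWarning: Mean of empty slice.
  print('hub',len(H),H[:,2].mean(),cv2.minEnclosingCircle(H[:,:2].astype(np.float32)))
  ret = ret.dtype.type(ret / rcount)
```

View pics/wrist5.png

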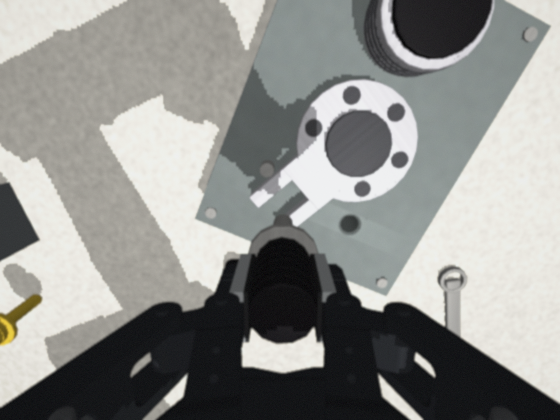

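View pics/top5.png

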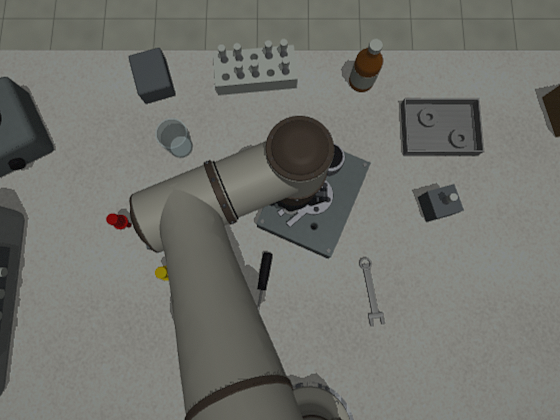

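The wrist view shows the pin tip at (283,215), right by the fork slot at (290,205), with the hole at (349,224). The pin and TCP positions agree to about 1 mm. I lower the tip into the slot.

{"method": "carry_out", "body": {"series": [0,-0.22,1,0,0,0,0,-0.22,2.5,0,0,0,0,-0.22,3.5,0,0,0,0,-0.22,4.3,0,0,0,0,-0.22,4.8,0,0,0,0,-0.22,5.3,0,0,0,0,-0.22,5.7,0,0,0,0,-0.22,6,0,0,0,0,-0.22,6.1,0,0,0,0,-0.22,6.1,0,0,0]}}

```text
time_s: 8.02
eef_pos: [511.6, 51.2, 161.0]
eef_rot: [[1.0, -0.001, -0.0], [-0.001, -1.0, 0.003], [-0.0, -0.003, -1.0]]
contact_force: [0.4, -0.3, -1.0]
width: 0.301
```

```bash
python3 - <<'E'
from h import *
for n in['wrist','scene']:
    im=bot.get_image(n); save(im,n+'6')
    if n=='scene':
        c=im['frame'][150:290,180:340]; cv2.imwrite('pics/s6c.png',cv2.resize(c,None,fx=4,fy=4)[:,:,::-1])
delta([511.6,51.2,161],np.pi/2)
E
```

```text
t 8.12 eef [511.8  51.3 161.4] j [0.41, 0.29, -0.39, -0.0, -0.89, 1.16] F [ 0.7  0.1 -1.3] w 0.3
delta cm [-0.02, 0.01, 0.04] rv [-0.003, -0.0, -0.001] rows 0.02640255851189616
```

View pics/wrist6.png

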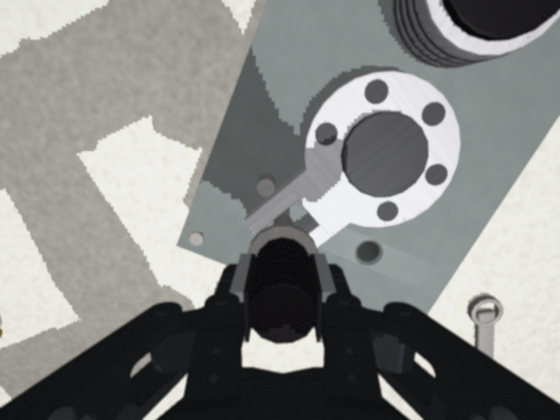

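View pics/s6c.png

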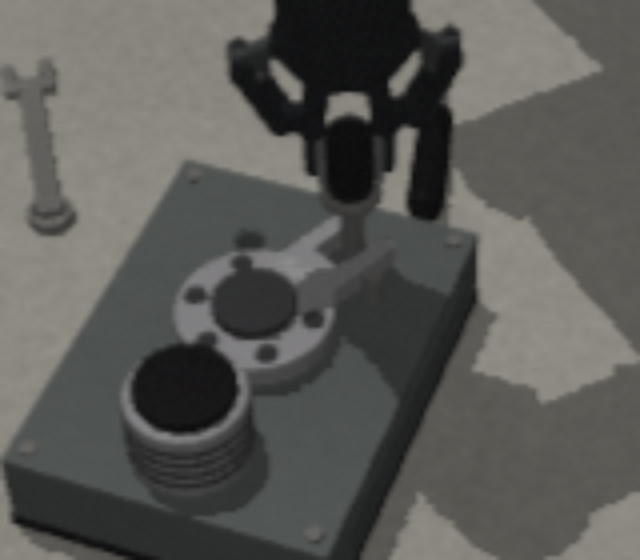

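The shank sits between the prongs with no contact force. Next is the counter-clockwise swing along the arc.

{"method": "carry_out", "body": {"series": [-0.25,0.3,0,0,0,0,-0.6,0.65,0,0,0,0,-1.1,1.2,0,0,0,0,-1.55,1.8,0,0,0,0,-1.95,2.45,0,0,0,0,-2.3,3.15,0,0,0,0,-2.55,3.9,0,0,0,0,-2.7,4.6,0,0,0,0,-2.8,5.35,0,0,0,0,-2.85,5.9,0,0,0,0,-2.72,6.3,0,0,0,0,-2.72,6.3,0,0,0,0]}}

```text
time_s: 9.12
eef_pos: [484.1, -12.4, 161.4]
eef_rot: [[1.0, -0.003, -0.001], [-0.003, -1.0, 0.003], [-0.001, -0.003, -1.0]]
contact_force: [1.5, 4.0, 0.8]
width: 0.303
```

{"method": "carry_out", "body": {"series": [0,0,0,0,0,0,0,0,0,0,0,0]}}

```text
time_s: 9.28
eef_pos: [483.9, -12.3, 161.3]
eef_rot: [[1.0, -0.003, -0.001], [-0.003, -1.0, 0.003], [-0.001, -0.003, -1.0]]
contact_force: [2.5, 4.0, 0.2]
width: 0.303
```

```bash
python3 - <<'E'
from meas import *
for n in['wrist','scene']:
    im=bot.get_image(n); save(im,n+'7'); np.savez(f'pics/{n}7.npz',**{k:im[k] for k in['frame','z_map','K','extrinsics']})
    P=allpts(im).reshape(-1,3)
    e=np.array(bot.sense()['eef_pos']);d=P-e
    for lo,hi in[(-39,-28),(-60,-50),(-75,-60),(-90,-75)]:
        q=P[(d[:,2]>lo)&(d[:,2]<hi)&(np.hypot(d[:,0],d[:,1])<22)]
        if len(q)>2: print(lo,hi,len(q),'min',np.percentile(q,3,axis=0).round(1),'max',np.percentile(q,97,axis=0).round(1))
    c=im['frame'][150:290,180:340] if n=='scene' else im['frame'][140:300,190:390]
    cv2.imwrite(f'pics/{n}7c.png',cv2.resize(c,None,fx=3.7,fy=3.7)[:,:,::-1])
delta([484.6,-11.8,161],np.pi/2)
E
```

```text
-39 -28 1113 min [487.5 -27.2 123.6] max [501.4   4.5 132.2]
-75 -60 10 min [489.  -13.3  86.5] max [489.8  -8.   88.7]
-90 -75 1043 min [480.6 -29.3  74.4] max [504.6   8.3  82.2]
-39 -28 72 min [480.2 -28.9 122.7] max [503.7   4.8 133.1]
-60 -50 16 min [487.7 -18.3 102. ] max [493.6  -6.2 110. ]
-75 -60 20 min [483.9 -19.   87.9] max [492.9  -6.6  99.3]
-90 -75 93 min [470.8 -29.9  73.4] max [502.6   7.2  84.8]
t 9.38 eef [483.9 -12.2 161.3] j [0.31, 0.24, -0.46, -0.0, -0.87, 1.26] F [2.1 4.1 0.8] w 0.298
delta cm [0.07, -0.04, 0.03] rv [-0.003, 0.001, -0.002] rows 0.032071036312525295
```

View pics/wrist7c.png

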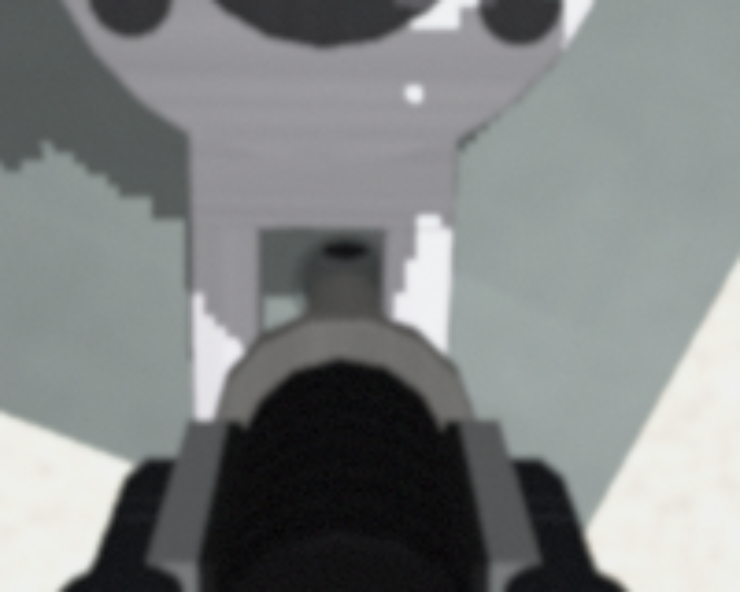

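View pics/scene7c.png

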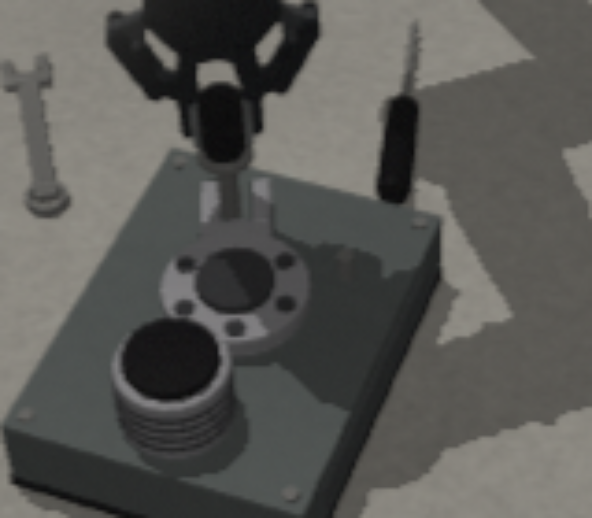

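The fork stands over the hole, and the hole's dark far edge shows directly behind the shank in the crop at (343,250), laterally aligned. I start the descent in small steps.

{"method": "carry_out", "body": {"series": [0.06,0,0.2,0,0,0,0.06,0,0.5,0,0,0,0.06,0,0.8,0,0,0,0.06,0,1.1,0,0,0,0.06,0,1.4,0,0,0,0.06,0,1.4,0,0,0]}}

```text
time_s: 9.88
eef_pos: [483.9, -12.3, 146.3]
eef_rot: [[1.0, -0.003, -0.003], [-0.003, -1.0, 0.003], [-0.003, -0.003, -1.0]]
contact_force: [0.9, 3.9, -2.4]
width: 0.303
```

{"method": "carry_out", "body": {"series": [0,0,0.3,0,0,0,0,0,0.6,0,0,0,0,0,0.9,0,0,0,0,0,1.2,0,0,0,0,0,1.5,0,0,0,0,0,1.8,0,0,0,0,0,1.8,0,0,0]}}

```text
time_s: 10.47
eef_pos: [483.9, -12.2, 127.6]
eef_rot: [[1.0, -0.003, -0.003], [-0.003, -1.0, 0.003], [-0.003, -0.003, -1.0]]
contact_force: [1.9, 3.6, -3.2]
width: 0.303
```

{"method": "carry_out", "body": {"series": [0,0,0.2,0,0,0,0,0,0.4,0,0,0,0,0,0.55,0,0,0,0,0,0.7,0,0,0,0,0,0.7,0,0,0]}}

```text
time_s: 10.88
eef_pos: [483.9, -12.2, 120.4]
eef_rot: [[1.0, -0.003, -0.003], [-0.003, -1.0, 0.003], [-0.003, -0.003, -1.0]]
contact_force: [1.6, 3.5, -1.3]
width: 0.302
```

```bash
python3 - <<'E'
from h import *
sc=bot.get_image('scene'); save(sc,'s8'); c=sc['frame'][150:290,180:340]; cv2.imwrite('pics/s8c.png',cv2.resize(c,None,fx=4,fy=4)[:,:,::-1])
w=bot.get_image('wrist'); save(w,'w8')
P=allpts(w).reshape(-1,3); n=np.hypot(P[:,0]-484,P[:,1]+12)
q=P[(n<19)&(P[:,0]>484+14.5)&(P[:,2]>75)&(P[:,2]<105)]; print(np.percentile(q[:,2],[5,25,50,75,95]))
delta([484,-12,120])
E
```

```text
[79.62013791 80.77772548 84.47416514 86.18372135 87.0096695 ]
t 10.98 eef [483.9 -12.2 120.4] j [0.31, 0.3, -0.51, -0.01, -0.77, 1.26] F [ 2.1  2.8 -1. ] w 0.301
delta cm [0.01, -0.02, 0.04] rv [0.0, 0.0, 0.0] rows 0.011347949604122026
```

View pics/s8c.png

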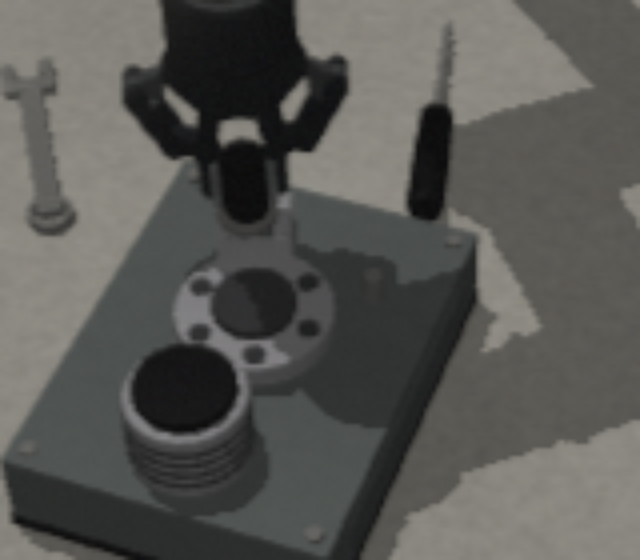

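View pics/w8.png

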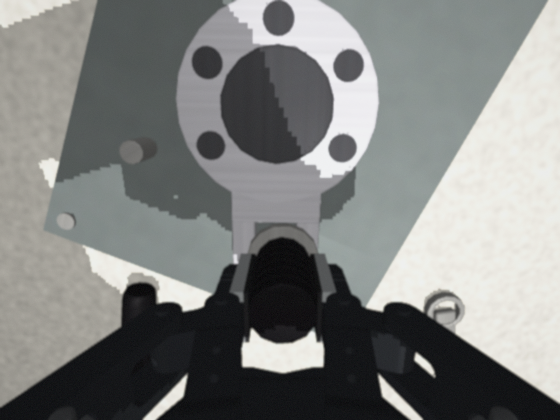

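The flange is now within about 1 mm of the fork. I press on gently until the force rises.

{"method": "carry_out", "body": {"series": [0,0,0.05,0,0,0,0,0,0.1,0,0,0,0,0,0.15,0,0,0,0,0,0.15,0,0,0]}}

```text
time_s: 11.32
eef_pos: [484.0, -12.3, 120.2]
eef_rot: [[1.0, -0.002, -0.003], [-0.002, -1.0, 0.002], [-0.003, -0.002, -1.0]]
contact_force: [-0.8, 4.3, 9.0]
width: 0.305
```

{"method": "carry_out", "body": {"series": [0,0,0.1,0,0,0,0,0,0.2,0,0,0,0,0,0.25,0,0,0,0,0,0.25,0,0,0]}}

```text
time_s: 11.65
eef_pos: [484.0, -12.4, 120.1]
eef_rot: [[1.0, -0.001, -0.002], [-0.001, -1.0, 0.001], [-0.002, -0.001, -1.0]]
contact_force: [-4.1, 5.4, 17.0]
width: 0.303
```

Pressing harder raised the force to 17 N with no further travel, so the pin is seated. I relax, release, and lift.

{"method": "carry_out", "body": {"series": [0,0,-0.1,0,0,0,0,0,-0.1,0,0,0]}}

```text
time_s: 11.82
eef_pos: [483.9, -12.4, 121.6]
eef_rot: [[1.0, -0.001, -0.002], [-0.001, -1.0, 0.002], [-0.002, -0.002, -1.0]]
contact_force: [0.2, 2.8, 2.2]
width: 0.302
```

{"method": "carry_out", "body": {"series": [0,0,0,0,0,0,0,0,0,0,0,0,0,0,0,0,0,0,0,0,0,0,0,0,0,0,0,0,0,0,0,0,0,0], "claw": 0.65}}

```text
schema error: expected a multiple of 6 numbers
```

```bash
python3 - <<'E'
from h import *
w=bot.get_image('wrist'); save(w,'w9')
delta([484,-12,120])
E
```

```text
t 11.87 eef [484.  -12.4 121.3] j [0.31, 0.3, -0.51, -0.0, -0.77, 1.26] F [0.3 4.  1.2] w 0.304
delta cm [0.0, -0.04, 0.13] rv [0.0, 0.0, 0.0] rows 0.03333613823260611
```

View pics/w9.png

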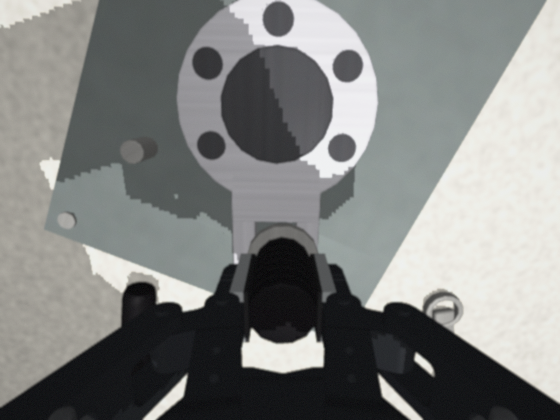

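The relax was relative to the measured pose, so the pin rose by about 1.3 mm. I push it home again and open while still pressed.

{"method": "carry_out", "body": {"series": [0,0,0.1,0,0,0,0,0,0.25,0,0,0,0,0,0.35,0,0,0,0,0,0.35,0,0,0]}}

```text
time_s: 12.2
eef_pos: [484.1, -12.6, 120.1]
eef_rot: [[1.0, 0.001, -0.002], [0.001, -1.0, 0.0], [-0.002, -0.0, -1.0]]
contact_force: [-5.9, 4.1, 18.4]
width: 0.302
```

{"method": "carry_out", "body": {"series": [0,0,0.05,0,0,0,0,0,0.05,0,0,0,0,0,0.05,0,0,0,0,0,0.05,0,0,0,0,0,0.05,0,0,0], "claw": 0.65}}

```text
time_s: 12.62
eef_pos: [483.5, -13.0, 118.8]
eef_rot: [[1.0, 0.001, -0.004], [0.001, -1.0, -0.0], [-0.004, 0.0, -1.0]]
contact_force: [0.5, -0.0, 0.1]
width: 0.644
```

```bash
python3 - <<'E'
from h import *
w=bot.get_image('wrist'); save(w,'w10')
delta([484,-12,120])
E
```

```text
t 12.67 eef [483.6 -13.  118.9] j [0.31, 0.3, -0.51, -0.0, -0.76, 1.26] F [ 0.4 -0.1  0. ] w 0.649
delta cm [0.04, -0.1, -0.11] rv [0.0, 0.0, 0.0] rows 0.03576124209289756
```

View pics/w10.png

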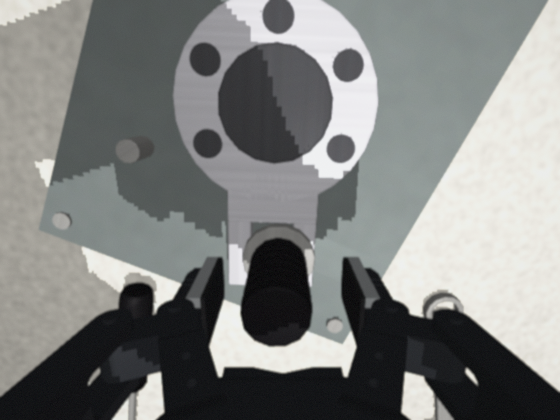

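The pads are clear of the grip at (277,290) and the force is zero. I lift straight up and look.

{"method": "carry_out", "body": {"series": [0,0,-1,0,0,0,0,0,-3,0,0,0,0,0,-6,0,0,0,0,0,-9,0,0,0,0,0,-12,0,0,0,0,0,-14,0,0,0,0,0,-15,0,0,0,0,0,-15,0,0,0,0,0,-15,0,0,0]}}

```text
time_s: 13.42
eef_pos: [483.6, -12.9, 268.0]
eef_rot: [[1.0, 0.0, -0.005], [0.0, -1.0, 0.0], [-0.005, -0.0, -1.0]]
contact_force: [-0.9, -0.0, -0.8]
width: 0.65
```

```bash
python3 - <<'E'
from h import *
w=bot.get_image('wrist'); save(w,'w11')
P=allpts(w).reshape(-1,3); n=np.hypot(P[:,0]-484,P[:,1]+12)
for lo,hi,rr in[(125,142,22),(82.5,92,24)]:
    q=P[(P[:,2]>lo)&(P[:,2]<hi)&(n<rr)]
    print(len(q),np.percentile(q[:,2],[5,25,50,75,95]).round(1),cv2.minEnclosingCircle(q[:,:2].astype(np.float32)))
d=P[:,:2]-[559.3,-9.3];r=np.hypot(*d.T);a=np.arctan2(d[:,1],d[:,0])%6.2832
m=(P[:,2]>76)&(P[:,2]<82)&(r>52)&(r<94)&(a>2.5)&(a<3.7); f=d[m]; print('wheel z',np.median(P[m,2]))
t=np.arange(2.5,3.6,.01); c=[np.sum(np.clip(np.abs(-np.sin(x)*f[:,0]+np.cos(x)*f[:,1])-23,0,None)**2) for x in t]
g=t[np.array(c)<=min(c)+1]; print('fork ang',g.min(),g.max(),a[m].mean(),'joint',np.mean(g)-2.268)
s=bot.get_image('scene'); save(s,'s11')
P=allpts(s).reshape(-1,3); n=np.hypot(P[:,0]-484,P[:,1]+12)
q=P[(P[:,2]>128)&(P[:,2]<142)&(n<22)]; print('scene top',np.percentile(q[:,2],[50,75,95]))
E
```

```text
930 [128.6 133.6 134.1 134.7 135.4] ((482.6580810546875, -9.691786766052246), 14.287734985351562)
365 [84.8 85.8 86.4 86.8 87.6] ((484.88507080078125, -10.323625564575195), 19.59681510925293)
wheel z 80.2567173019026
fork ang 3.099999999999987 3.099999999999987 3.0286229168335437 joint 0.8319999999999874
scene top [132.65611419 134.38338028 136.13830462]
```

View pics/w11.png

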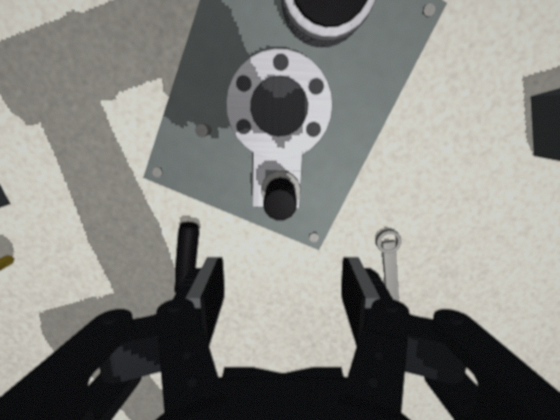

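View pics/s11.png

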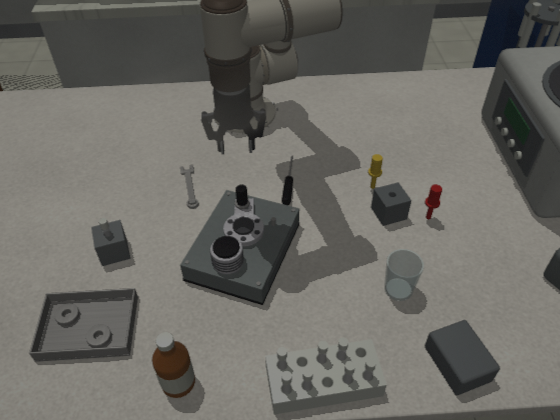

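```bash
python3 -c "
from h import *
print(bot.sense()['time_s']); print(bot.sign_off())"
```

```text
13.5167
the job is handed in; nothing more can be done
None
```

The pin is home in the lock hole and holding the wheel by itself; the job was handed in at 13.5 s on the clock. I took the black-gripped pin from its stand, lowered its shank into the fork and swung the wheel counter-clockwise until the fork stood over the hole. I pushed the pin down until about 18 N gave no further travel, then let go and lifted clear.

**Final checks:**

| Check | Measured | Expected |
|---|---|---|
| Pin top, height above table | 134.1 mm | 134 mm |
| Flange top, height above table | 86.4 mm | 86 mm |
| Wheel angle | about 0.83 rad | about 0.82 rad |

- **Contact:** the tool force was close to zero after release.
- **Surroundings:** the beaker, tube and look-alikes look unmoved in the last scene picture.

**What did not go cleanly:**
- While easing off before release, I lifted the pin by about 1.3 mm. I pressed it home again and opened the gripper while still pushing down.
- One release call was refused because its list of numbers was malformed; nothing moved.
- The pin may lean slightly, about 2 mm over the height of the grip. That is within the play of the hole and camera error.

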